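# Seal the clip-lock box

## Robot

A 7-joint arm with a two-finger parallel gripper is mounted at the origin on a cart in front of the work surface, level with it; the furniture and walls round the work are solid. World frame = base frame: x ahead of the robot, y to its left, z up, the work surface at z = 0. Lengths are in m, angles in rad, forces in N, time in s.
With the tool pointing down it reaches from about 0.4 to 0.85 m from the base axis. Payload 10.4 kg.
Tool frame: the origin (TCP) lies on the centre line of the jaws, within the pads' length; the fingertips stand 17 mm ahead of it and the grasp point (between the pads) lies 2 mm behind it; z points along the fingers, y is the line along which they close (so a half turn about z gives the same grasp; the last joint's range is limited). The gripper opens to 85 mm and grips with 20 to 120 N. Pads are 22 mm wide; open, the fingers measure 114 mm over their backs; the gripper's body (76 mm by 85 mm) begins 54 mm behind the grasp point. The pads swing forward as they close: fully open they stand 13 mm farther back than shut.
Start: joints at [-1.37, 0.332, -0.065, 1.46, 0.022, 1.35, -0.088], TCP at [0.139, 0.609, 0.248] pointing down, gripper open.
Joint ranges: [-2.6, 2.6], [-0.5, 2.12], [-1.47, 1.34], [0.16, 2.42], [-1.27, 4.41], [0.06, 2.06], [-2.6, 2.6]. Speed limits (rad/s): [2.22, 2.22, 2.79, 2.79, 3.14, 3.14, 3.14].

## Interface

Orientations are given as a unit quaternion [x, y, z, w].
In Python, from workcell import sensors, imaging, order, spotter gives the robot as it stands. The module is installed in compiled form; this text tells all that it offers.
- The arm moves only by the shell command python3 -m inch 'ROWS' [FORCE]. ROWS is JSON, a list that holds one entry, the list of rows, each a list of 7 numbers: the shift along the tool's x, y, z in m, then the turn, a rotation vector about the tool's x, y, z in rad, then the closure, from -1 (fully open) to 1 (shut). In form: [[[x, y, z, ax, ay, az, hand], ...]]. A call has 1 to 10 rows; each row is the pose to reach, as a shift and turn from the pose commanded when the call began, along the tool's axes at that moment; what a row does not reach only later rows make up. A row lasts 1/10 s, in which the tool goes at most 50 mm and 8.59 degrees, less where a joint would pass 70% of its speed; a pose out of reach is approached as far as the arm can. A call with a gripper value outside its range is refused whole. The fingers move at their own pace and stop on an object; FORCE is the grip in N (left out, the last holds). Time passes only in rows, so rows that repeat a pose let the fingers close. It gives the time, the measured TCP pose, the force, the opening and the grip force at its end, in the units of the state.
- sensors.get_obs(): the state, without advancing time (a new reading comes with each control period).
- imaging.camera(name): name is "side" or "top" or "wrist"; returns the picture (420x560x3 uint8, blue, green, red); there is no depth.
- imaging.calibration(name): a dict with "mtx" (3x3 intrinsics, pixels), "R" (3x3) and "t" (3): a world point X has camera coordinates R X + t; the wrist camera has in their place "tool_from_camera" (4x4, takes a point from camera to tool coordinates, whose origin is the TCP and whose axes are the flange's). Camera axes: x right, y down, z forward; pixel columns grow to the right and rows downward; lengths in m; the calibration is good to about 2 mm. A picture is of the moment at which its call begins: read the wrist's pose just before it. calibration takes no time and is no camera call.
- order.hand_in(): hands the job in; it is judged then, once.
Trained networks look in the newest picture that a camera, given by its name, has taken for a name from the list of things; names that differ only in an ending like _2 or _b are one class to them, and where a whole thing is asked for, a point or a joint stands for the part that bears it (a point fixed in the world has none). Each returns a list of dicts, best first, with "conf" (0 to 1); they miss things now and then, are a little off and sometimes report something else, mostly with a low value. They report only what shows in the picture. A call takes as long as a camera call.
- spotter.look_for(label, camera): "pixel" ([column, row] in pixels, amid what is visible of it).
The state is a dict: "clock": time; "joint_pos": joint angles; "joint_velocities": joint speeds; "tau": joint torques, N m; "position": TCP position; "ee_rot": TCP orientation; "ft_force": force on the tool from outside, world axes, zero at the start; "torque": the same for the moment, N m; "grip_width": opening from 0.0 (shut) to 1.0 (fully open); "grasp_force": force on a finger pad.
Only numpy, scipy, OpenCV 4.12 (cv2) and the standard library are available. Lean on these libraries where they do the work, as an engineer would, in place of code of your own. Each camera call takes 0.05 s, during which the arm holds its last target. There are 200 camera calls.

## Task

Seal the clip-lock box of spice refills so that its lid seats evenly and the trapped air can escape: with the fingertips push the left-hand clip down until it lies flat against the end of the box, then the right-hand clip likewise, and only then press the round vent plug in the lid fully down. Press each lightly, without picking up, tipping or shoving the box, and leave the things around it where they are.

Things in the scene. Friction and masses are not known exactly. Their poses are not given: they have to be found in the camera images.
- clip_box: Clear box with a white lid (194 x 132 mm, flat top 123 mm up, 3 mm rib round it), six square spice jars packed inside, one clip on each end; loose, about 0.9 kg, slides at a level push of 4 to 8 N. Origin: centre of its underside; z up, y along its 186 mm length to the left-hand end, x across its 124 mm width, away from the robot (turned at most 0.4 rad).
- left_hinge (a point): Middle of the left clip's hinge axis, at the left end of the lid: 99 mm along +y and 118 mm up from the box's origin; fixed to the box. The axis runs along the box's x.
- right_hinge (a point): The same for the right clip: 99 mm along -y, 118 mm up.
- left_clip (a joint): Left clip's angle (rad): 0 = home, hanging flat against the box's end; grows as it swings out and up, 1.57 = straight out along the box's +y; starts at 1.15 to 1.7. White flap 60 mm wide (along the box's x), 37 mm long from the hinge, 3 mm thick; a lip at its free end stands 6.5 mm off the inner face. Stiff hinge: stays where left, about 1.3 N near the free end turns it.
- right_clip (a joint): Angle of the right clip, the mirror image on the box's -y end: 0 = home, 1.57 = straight out along -y; starts at 1.15 to 1.7.
- left_clip_face (a point): On the outer face of the left clip, mid width, 26 mm from the hinge: moves with the clip.
- right_clip_face (a point): On the outer face of the right clip, mid width, 26 mm from the hinge: moves with the clip.
- vent_plug (a joint): How far the vent plug is pressed (m): 0 = up (open), 0.006 = fully down (closed). Stays where it is left; moves at about 2.5 N and stops hard at 0.006. Starts up, at 0 to 0.001.
- vent_top (a point): Centre of the top of the vent plug, a grey round plug 23 mm across on a low 38 mm boss in the lid, 20 mm towards the front (-x) and 30 mm to the right (-y) of the lid's middle. Its top stands 136 mm above the worktop when up and 130 mm when down, which is 4.5 mm clear of the boss.
- used_jar_a: Bystander in front of the box: square spice jar with a black cap, 46 x 46 x 97 mm. Origin: centre of its underside (so for all bystanders).
- used_jar_b: Bystander behind the box: square spice jar with a black cap, 46 x 46 x 97 mm.
- label_roll: Bystander in front of the box: roll of kraft labels, 62 mm across, 24 mm high.
- label_marker: Bystander at the front right: marker pen, 135 mm long along its y, 16 mm thick.
- jar_funnel: Bystander to the left: steel funnel standing on its mouth, 91 mm across, 62 mm high.
- pinch_bowl: Bystander to the right: small porcelain bowl, 68 mm across, 28 mm high.
- measuring_cup: Bystander to the left: steel measuring cup with a flat handle, 160 mm long along its y, 79 mm wide, 37 mm high.

How it is judged:
On the way, in this order (a step that is already met when the one before it is completed fails the run):
1. the left clip is pushed home while the right clip and the vent plug are still open (value of joint left_clip below 0.12 rad and value of joint right_clip above 0.6 rad and value of joint vent_plug below 0.003 m), for 0.2 s.
2. then the right clip is pushed home, the vent plug still up (value of joint each of left_clip, right_clip below 0.12 rad and value of joint vent_plug below 0.003 m), for 0.2 s.
3. last the vent plug is pressed down (value of joint each of left_clip, right_clip below 0.12 rad and value of joint vent_plug above 0.0045 m), for 0.2 s.
At the end, for the whole second after the job is handed in: Both clips lie flat against the box's ends (within 0.12 rad), the vent plug is down (at least 4.5 of its 6 mm), and the box stands at rest and upright on the worktop within 40 mm of where it stood (all of step 3 and distance of clip_box from where it was at the start of the episode below 0.04 m and angle between clip_box's own z axis and vertical below 0.05 rad and height (world z) of clip_box below 0.005 m and linear speed of clip_box below 0.01 m/s); the robot touches nothing.
It fails at once if the box is lifted or tipped (height (world z) of clip_box above 0.012 m or angle between clip_box's own z axis and vertical above 0.12 rad).
It fails at once if the box is shoved more than 40 mm (distance of clip_box from where it was at the start of the episode above 0.04 m).
It fails at once if the box, a clip or the plug is pressed hard (over 25 N) instead of lightly (contact force between the arm and clip_box above 25 N).
It fails at once if a bystander is moved more than 20 mm (distance of any of used_jar_a, used_jar_b, label_roll, label_marker, jar_funnel, pinch_bowl, measuring_cup from where it was at the start of the episode above 0.02 m).
It also fails if it takes over 51 s, if anything falls off the work surface, if the arm or the gripper's body presses on something with over 40 N, if the wrist force passes 120 N, or if a joint passes its speed limit or range.

## Working session

There is one attempt and no reset: what is moved stays moved. The work goes in short steps, Python scripts to look and compute and a shell command to move; the robot and the scene stay as the last step left them, time stands still between calls to the robot, and variables do not carry over. Pictures are saved under pics/ and viewed, at most 10 in all, crops included, and the job is handed in when it is done.

```bash
mkdir -p pics; cat > h.py <<'E'
import numpy as np, cv2
from scipy.spatial.transform import Rotation as Rn
from workcell import sensors, imaging, order, spotter
def tri(pa,ca,pb,cb):
    P=[imaging.calibration(c) for c in(ca,cb)]
    M=[c["mtx"]@np.c_[c["R"],np.ravel(c["t"])] for c in P]
    X=cv2.triangulatePoints(M[0],M[1],np.float64(pa).reshape(2,1),np.float64(pb).reshape(2,1)).ravel()
    return X[:3]/X[3]
def onz(p,cam,z):
    c=imaging.calibration(cam);R=np.array(c["R"]);t=np.ravel(c["t"])
    d=R.T@np.linalg.inv(c["mtx"])@np.r_[p,1];o=-R.T@t
    return o+d*(z-o[2])/d[2]
E
python3 - <<'E'
from h import *
for c in("top","side"): cv2.imwrite(f"pics/{c}0.png",imaging.camera(c))
o=sensors.get_obs();print(o["clock"],o["position"],o["ee_rot"])
D={}
for n in["vent_top","left_hinge","right_hinge","left_clip_face","right_clip_face","clip_box"]:
    for c in("top","side"):
        r=spotter.look_for(n,c)[:2];print(n,c,[(np.round(a["pixel"],1),round(a["conf"],2)) for a in r]);D[n,c]=r
    if D[n,"top"] and D[n,"side"]:print(tri(D[n,"top"][0]["pixel"],"top",D[n,"side"][0]["pixel"],"side").round(4))
for n in["used_jar_a","label_roll","label_marker","jar_funnel","pinch_bowl","measuring_cup"]:
    r=spotter.look_for(n,"top")[:2];print(n,[(onz(a["pixel"],"top",.04).round(3),round(a["conf"],2)) for a in r])
print(sensors.get_obs()["clock"])
E
```

```text
0.1 [0.13865752 0.60910799 0.24761564] [ 1.11668451e-01  9.93745322e-01 -6.24671368e-04 -4.37996006e-05]
vent_top top [(array([269.9, 222.9]), 0.59)]
vent_top side []
left_hinge top [(array([260.2, 215.5]), 0.81)]
left_hinge side [(array([260.6, 203.3]), 0.63)]
[0.4775 0.1086 0.0745]
right_hinge top [(array([259.3, 210.4]), 0.72)]
right_hinge side [(array([261.1, 206.9]), 0.83)]
[0.4904 0.1153 0.0465]
left_clip_face top [(array([214.9, 201.8]), 0.66)]
left_clip_face side [(array([237.2, 168.5]), 0.54)]
[0.5004 0.2242 0.1146]
right_clip_face top [(array([307.7, 221.7]), 0.89)]
right_clip_face side [(array([286.1, 219.1]), 0.82)]
[ 0.4592 -0.0121  0.122 ]
clip_box top [(array([261.3, 214.9]), 0.66), (array([272.1, 221.3]), 0.44)]
clip_box side [(array([261. , 205.6]), 0.89)]
[0.479  0.107  0.0657]
used_jar_a [(array([0.593, 0.116, 0.04 ]), 0.78), (array([0.383, 0.189, 0.04 ]), 0.69)]
label_roll [(array([0.37 , 0.089, 0.04 ]), 0.81), (array([0.459, 0.082, 0.04 ]), 0.61)]
label_marker [(array([ 0.333, -0.226,  0.04 ]), 0.67)]
jar_funnel [(array([0.564, 0.369, 0.04 ]), 0.89)]
pinch_bowl [(array([ 0.437, -0.313,  0.04 ]), 0.79)]
measuring_cup [(array([0.392, 0.419, 0.04 ]), 0.78), (array([0.509, 0.238, 0.04 ]), 0.5)]
1.0
```

View pics/top0.png

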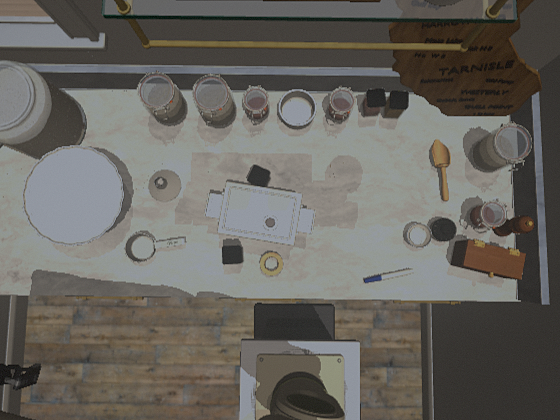

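View pics/side0.png

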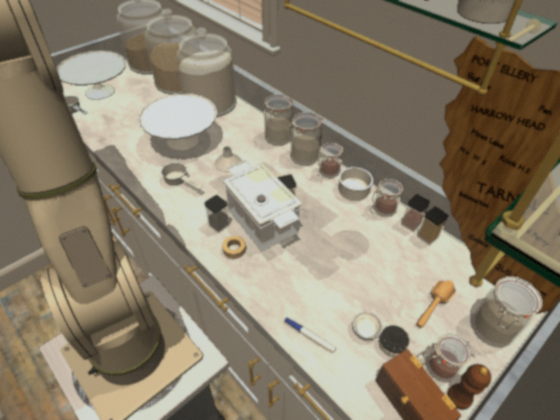

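Top view: the box's lid spans about (217–308, 182–245). The left clip is at (213,204), the right clip at (306,220) and the plug at (270,223). From the two clip faces, the centre is ≈ (0.48, 0.107) and the yaw ≈ -0.17. The side view agrees, and the arm is clear to the left. I'll move over for a wrist look.

```bash
python3 -m inch '[[[-0.04,-0.028,-0.03,0,0,-0.01,1],[-0.08,-0.055,-0.06,0,0,-0.02,1],[-0.12,-0.083,-0.08,0,0,-0.03,1],[-0.16,-0.11,-0.09,0,0,-0.05,1],[-0.2,-0.14,-0.09,0,0,-0.05,1],[-0.24,-0.166,-0.09,0,0,-0.05,1],[-0.28,-0.194,-0.09,0,0,-0.05,1],[-0.32,-0.22,-0.09,0,0,-0.05,1],[-0.36,-0.25,-0.09,0,0,-0.05,1],[-0.4,-0.277,-0.09,0,0,-0.05,1]]]' 20
python3 -m inch '[[[0,0,0,0,0,0,1],[0,0,0,0,0,0,1],[0,0,0,0,0,0,1],[0,0,0,0,0,0,1]]]'
python3 - <<'E'
from h import *
o=sensors.get_obs();im=imaging.camera("wrist");cv2.imwrite("pics/w1.png",im)
print(o["clock"],o["position"],o["ee_rot"],o["ft_force"])
print(imaging.calibration("wrist"))
for n in["vent_top","left_clip_face","right_clip_face"]:
    print(n,[(np.round(a["pixel"],1),round(a["conf"],2)) for a in spotter.look_for(n,"wrist")[:2]])
E
```

```text
clock: 2.0
position: [0.463, 0.2544, 0.3387]
ee_rot: [0.087, 0.996, 0.0, 0.0]
ft_force: [0.9, 1.8, 0.2]
grip_width: -0.002
grasp_force: 0.0
clock: 2.4
position: [0.4612, 0.2575, 0.3383]
ee_rot: [0.086, 0.996, 0.0, -0.0]
ft_force: [-0.3, -0.8, 0.2]
grip_width: -0.003
grasp_force: 0.0
2.4 [0.46116584 0.25749998 0.33828344] [ 8.55529477e-02  9.96333608e-01  1.43101076e-04 -1.17954663e-04] [-0.26636423 -0.80596667  0.19905575]
{'mtx': array([[368.40753863,   0.        , 275.48393245],
       [  0.        , 368.40753863, 203.64152163],
       [  0.        ,   0.        ,   1.        ]]), 'tool_from_camera': array([[ 5.67702913e-04, -9.55100490e-01, -2.96281509e-01,
         7.57276658e-02],
       [ 9.99999254e-01,  2.21684469e-04,  1.20146392e-03,
        -1.11924996e-04],
       [-1.08183777e-03, -2.96281970e-01,  9.55099903e-01,
        -1.25306081e-01],
       [ 0.00000000e+00,  0.00000000e+00,  0.00000000e+00,
         1.00000000e+00]])}
vent_top [(array([ 90.1, 198.1]), 0.68)]
left_clip_face [(array([246.8, 210.9]), 0.7)]
right_clip_face [(array([ 16. , 216.6]), 0.6)]
```

View pics/w1.png

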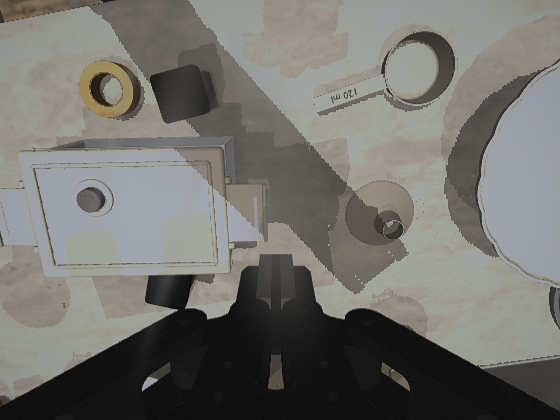

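The wrist view shows the lid corners near (20,150), (222,150), (229,273) and (40,277), the plug at (90,200), and the left clip's outer edge near (267,183)–(265,241). Next I'll turn these into world positions.

```bash
cat >> h.py <<'E'
def wz(p,o,z):
    c=imaging.calibration("wrist");T=c["tool_from_camera"];R=Rn.from_quat(o["ee_rot"]).as_matrix()
    d=R@T[:3,:3]@np.linalg.inv(c["mtx"])@np.r_[p,1];s=R@T[:3,3]+o["position"]
    return s+d*(z-s[2])/d[2]
E
python3 - <<'E'
from h import *
o=sensors.get_obs()
C=np.array([wz(p,o,.125)[:2] for p in[(20,150),(222,150),(229,273),(40,277)]]);print(C.round(4))
c,s,a=cv2.minAreaRect(C.astype(np.float32));print("rect",c,s,a)
for p,z in[((90,198),.136),((267,183),.118),((265,241),.118),((230,184),.118),((231,242),.118)]:print(p,wz(p,o,z).round(4))
p=onz([269.9,222.9],"top",.136);print("vent top cam",p)
yaw=np.arctan2(*(C[1]-C[0])[::-1])-np.pi/2;yb=np.arctan2(*(C[2]-C[3])[::-1])-np.pi/2;print(yaw,yb)
for y in(-.171,):
    R=np.array([[np.cos(y),-np.sin(y)],[np.sin(y),np.cos(y)]])
    for q in(wz((90,198),o,.136)[:2],):print("centre from vent",q-R@[-.02,-.03]);b=q-R@[-.02,-.03]
    for p in[(267,183),(265,241),(230,184),(231,242)]:
        print("box frame",R.T@(wz(p,o,.118)[:2]-b))
E
```

```text
[[0.3993 0.0294]
 [0.4312 0.2125]
 [0.5555 0.1927]
 [0.5267 0.0009]]
rect (0.47765105962753296, 0.1069161593914032) (0.19387666881084442, 0.13028481602668762) 80.9405746459961
(90, 198) [0.4523 0.0844 0.136 ]
(267, 183) [0.4707 0.2473 0.118 ]
(265, 241) [0.5299 0.2345 0.118 ]
(230, 184) [0.4656 0.2119 0.118 ]
(231, 242) [0.5251 0.2003 0.118 ]
vent top cam [0.45331443 0.08118513 0.136     ]
-0.172107348250937 -0.1490527453742574
centre from vent [0.47714607 0.11058429]
box frame [-0.02959998  0.13362282]
box frame [0.03093058 0.13112629]
box frame [-0.02864934  0.09786836]
box frame [0.03197812 0.09661044]
```

```bash
python3 -m inch '[[[-0.02,-0.008,0.04,0,0,0,1],[-0.04,-0.0157,0.08,0,0,0,1],[-0.04,-0.0157,0.12,0,0,0,1],[-0.04,-0.0157,0.15,0,0,0,1],[-0.04,-0.0157,0.17,0,0,0,1],[-0.04,-0.0157,0.17,0,0,0,1],[-0.04,-0.0157,0.17,0,0,0,1]]]'
python3 - <<'E'
from h import *
o=sensors.get_obs();im=imaging.camera("wrist");cv2.imwrite("pics/w2.png",im)
print(o["clock"],o["position"],o["ft_force"])
E
```

```text
clock: 3.3
position: [0.4988, 0.2342, 0.169]
ee_rot: [0.087, 0.996, 0.0, 0.0]
ft_force: [-0.2, -0.2, 0.4]
grip_width: 0.002
grasp_force: 0.0
3.3 [0.49880593 0.2341775  0.1689862 ] [-0.15193331 -0.19489053  0.42791465]
```

View pics/w2.png

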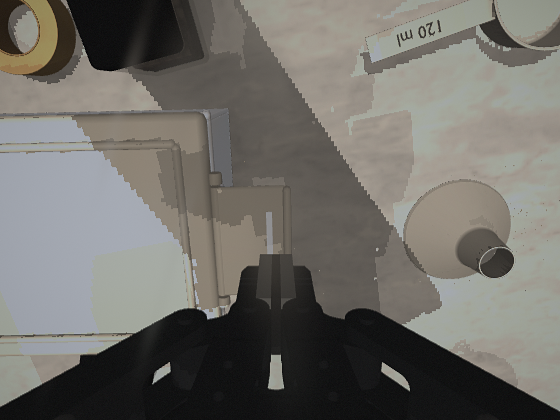

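The left clip stands straight out (columns 215–290), with the fingertips (260–293) over its outer part. I'll press down on it.

```bash
python3 -m inch '[[[0,0,0.015,0,0,0,1],[0,0,0.025,0,0,0,1],[0,0,0.03,0,0,0,1],[0,0,0.035,0,0,0,1],[0,0,0.04,0,0,0,1],[0,0,0.045,0,0,0,1],[0,0,0.05,0,0,0,1]]]'
python3 -m inch '[[[0,0,0.005,0,0,0,1],[0,0,0.01,0,0,0,1],[0,0,0.014,0,0,0,1],[0,0,0.014,0,0,0,1]]]'
```

```text
clock: 4.05
position: [0.4989, 0.2339, 0.1182]
ee_rot: [0.087, 0.996, 0.0, 0.0]
ft_force: [0.6, -0.4, 1.3]
grip_width: -0.004
grasp_force: 0.6
clock: 4.45
position: [0.4986, 0.2335, 0.1038]
ee_rot: [0.087, 0.996, -0.0, -0.0]
ft_force: [-0.3, -0.7, 0.2]
grip_width: -0.0
grasp_force: 0.0
```

```bash
python3 -m inch '[[[0,-0.004,0,0,0,0,1],[0,-0.008,0,0,0,0,1],[0,-0.012,0,0,0,0,1],[0,-0.015,0,0,0,0,1],[0,-0.015,0,0,0,0,1]]]'
python3 -m inch '[[[0,-0.0015,0,0,0,0,1],[0,-0.003,0,0,0,0,1],[0,-0.003,0,0,0,0,1]]]'
python3 - <<'E'
from h import *
o=sensors.get_obs();im=imaging.camera("wrist");cv2.imwrite("pics/w3.png",im)
print(o["position"],o["ft_force"])
E
```

```text
clock: 4.95
position: [0.4961, 0.2195, 0.1046]
ee_rot: [0.087, 0.996, 0.001, 0.0]
ft_force: [1.5, 3.1, -1.2]
grip_width: -0.002
grasp_force: 1.9
clock: 5.25
position: [0.4957, 0.2169, 0.1046]
ee_rot: [0.086, 0.996, 0.001, 0.0]
ft_force: [0.3, 4.8, -1.8]
grip_width: 0.0
grasp_force: 2.5
[0.49566755 0.21689855 0.10456843] [ 0.33290831  4.82778551 -1.83856794]
```

View pics/w3.png

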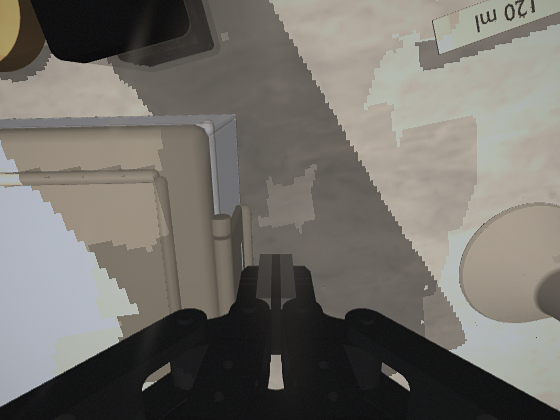

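The flap now hangs near vertical (columns 230–250) and the force has risen to about 4.8 N, well above the hinge's 1.3 N. I'll nudge it slightly more, then check from a little farther away.

```bash
python3 -m inch '[[[0,-0.001,0,0,0,0,1],[0,-0.001,0,0,0,0,1]]]'
python3 -m inch '[[[0,0.01,0,0,0,0,1],[0,0.04,0,0,0,0,1],[0,0.045,-0.03,0,0,0,1],[0,0.045,-0.06,0,0,0,1],[0,0.045,-0.06,0,0,0,1]]]'
python3 - <<'E'
from h import *
o=sensors.get_obs();im=imaging.camera("wrist");cv2.imwrite("pics/w4.png",im)
print(o["position"],o["ee_rot"],o["ft_force"])
E
```

```text
clock: 5.5
position: [0.4955, 0.2161, 0.1046]
ee_rot: [0.086, 0.996, 0.001, 0.0]
ft_force: [0.8, 5.9, -0.5]
grip_width: -0.002
grasp_force: 2.7
clock: 6.0
position: [0.505, 0.2607, 0.1681]
ee_rot: [0.087, 0.996, 0.002, 0.002]
ft_force: [0.5, 0.4, 0.3]
grip_width: -0.001
grasp_force: 0.0
[0.50504509 0.26065099 0.16809784] [0.08677986 0.9962238  0.00155057 0.00223369] [0.46843448 0.36058983 0.25496524]
```

View pics/w4.png

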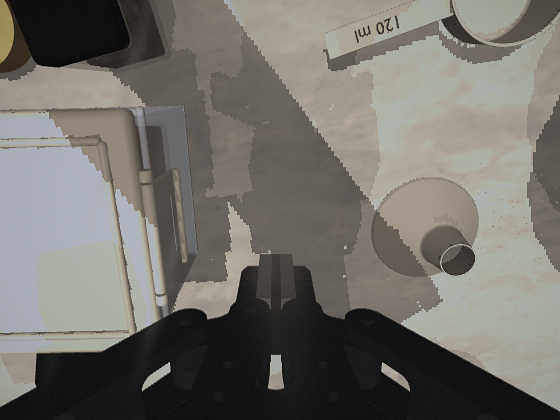

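The clip lies close to the box's end: its hinge runs (146,175)–(161,303) and its free edge (175,170)–(187,262). I'll check its angle numerically.

```bash
python3 - <<'E'
from h import *
o=sensors.get_obs()
y=-.17;R=np.array([[np.cos(y),-np.sin(y)],[np.sin(y),np.cos(y)]]);b=np.array([.477,.108])
f=lambda p,z:(R.T@(wz(p,o,z)[:2]-b)).round(4)
for p in[(146,175),(161,303)]:print("hinge",f(p,.12))
for p in[(175,170),(187,262)]:print("free",f(p,.081))
for p in[(137,110),(136,333)]:print("lid edge",f(p,.122))
for p in[(185,107),(197,250)]:print("foot",f(p,0.0))
E
```

```text
hinge [-0.0359  0.0933]
hinge [0.0336 0.0937]
free [-0.0299  0.0965]
free [0.029  0.0991]
lid edge [-0.066   0.0932]
lid edge [0.0508 0.0792]
foot [-0.0616  0.086 ]
foot [0.0577 0.0872]
```

The measured foot-to-clip spacing matches home within about 2 mm, and the push force went well above the hinge torque, so the left clip is on its stop. The box may have slid about 5 mm. Now I'll cross over to the right clip.

```bash
python3 -m inch '[[[0,-0.02,-0.045,0,0,0,1],[0,-0.06,-0.06,0,0,0,1],[0,-0.1,-0.06,0,0,0,1],[0,-0.145,-0.06,0,0,0,1],[0,-0.19,-0.06,0,0,0,1],[0,-0.235,-0.06,0,0,0,1],[0.001,-0.27,-0.06,0,0,0,1],[0.0015,-0.29,-0.03,0,0,0,1],[0.0015,-0.29,0,0,0,0,1],[0.0015,-0.29,0,0,0,0,1]]]'
python3 - <<'E'
from h import *
o=sensors.get_obs();im=imaging.camera("wrist");cv2.imwrite("pics/w5.png",im)
print(o["clock"],o["position"],o["ee_rot"],o["ft_force"])
E
```

```text
clock: 7.05
position: [0.4488, -0.0267, 0.1607]
ee_rot: [0.088, 0.996, -0.001, -0.003]
ft_force: [-0.6, 0.4, -0.5]
grip_width: 0.002
grasp_force: 0.0
7.05 [ 0.44875354 -0.02666153  0.16069372] [ 0.08755239  0.99615372 -0.00105067 -0.00335142] [-0.56278545  0.40432183 -0.48266997]
```

View pics/w5.png

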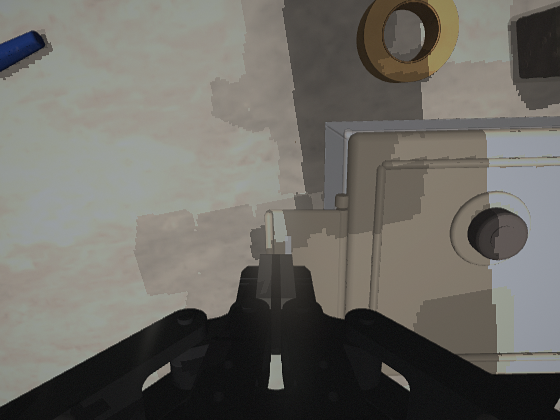

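The right clip is out (columns 267–342), with the fingertips centred about 30 mm from its hinge. Same move, mirrored.

```bash
python3 -m inch '[[[0,0,0.012,0,0,0,1],[0,0,0.02,0,0,0,1],[0,0,0.026,0,0,0,1],[0,0,0.032,0,0,0,1],[0,0,0.038,0,0,0,1],[0,0,0.044,0,0,0,1],[0,0,0.05,0,0,0,1],[0,0,0.057,0,0,0,1],[0,0,0.057,0,0,0,1]]]'
python3 -m inch '[[[0,0.004,0,0,0,0,1],[0,0.008,0,0,0,0,1],[0,0.012,0,0,0,0,1],[0,0.015,0,0,0,0,1],[0,0.015,0,0,0,0,1]]]'
```

```text
clock: 8.0
position: [0.4518, -0.0252, 0.1069]
ee_rot: [0.086, 0.996, 0.0, 0.0]
ft_force: [0.6, -0.1, 0.3]
grip_width: 0.0
grasp_force: 0.0
clock: 8.5
position: [0.4539, -0.0111, 0.1071]
ee_rot: [0.087, 0.996, -0.0, -0.0]
ft_force: [-0.8, -2.0, -1.6]
grip_width: 0.004
grasp_force: 1.0
```

```bash
python3 -m inch '[[[0,0.0015,0,0,0,0,1],[0,0.003,0,0,0,0,1],[0,0.003,0,0,0,0,1]]]'
python3 -m inch '[[[0,0.0015,0,0,0,0,1],[0,0.0015,0,0,0,0,1]]]'
```

```text
clock: 8.8
position: [0.4545, -0.0087, 0.1072]
ee_rot: [0.087, 0.996, -0.0, -0.0]
ft_force: [-2.0, -4.4, -2.2]
grip_width: -0.002
grasp_force: 2.2
clock: 9.0
position: [0.4547, -0.0072, 0.1072]
ee_rot: [0.087, 0.996, -0.0, -0.0]
ft_force: [-0.6, -5.0, -0.9]
grip_width: -0.002
grasp_force: 2.4
```

```bash
python3 -m inch '[[[0,0.001,0,0,0,0,1],[0,0.001,0,0,0,0,1]]]'
python3 -m inch '[[[0,-0.01,0,0,0,0,1],[0,-0.04,0,0,0,0,1],[0,-0.045,-0.04,0,0,0,1],[0,-0.045,-0.07,0,0,0,1],[0,-0.045,-0.07,0,0,0,1],[0,-0.045,-0.07,0,0,0,1]]]'
python3 - <<'E'
from h import *
o=sensors.get_obs();im=imaging.camera("wrist");cv2.imwrite("pics/w6.png",im)
print(o["clock"],o["position"],o["ee_rot"],o["ft_force"])
r=spotter.look_for("vent_top","wrist");print(r[:1],r and wz(r[0]["pixel"],o,.136))
E
```

```text
clock: 9.2
position: [0.4549, -0.0063, 0.1072]
ee_rot: [0.087, 0.996, -0.0, -0.0]
ft_force: [-1.2, -4.5, -1.1]
grip_width: -0.002
grasp_force: 2.6
clock: 9.8
position: [0.4477, -0.0499, 0.1778]
ee_rot: [0.087, 0.996, 0.001, 0.001]
ft_force: [-0.6, -0.5, -0.1]
grip_width: 0.002
grasp_force: 0.0
9.8 [ 0.44771078 -0.04994654  0.1777522 ] [8.67111684e-02 9.96232824e-01 7.39959107e-04 8.87022995e-04] [-0.59316925 -0.53585648 -0.09042811]
[{'pixel': [532.7, 216.0], 'conf': 0.87}] [0.45177236 0.07503129 0.136     ]
```

View pics/w6.png

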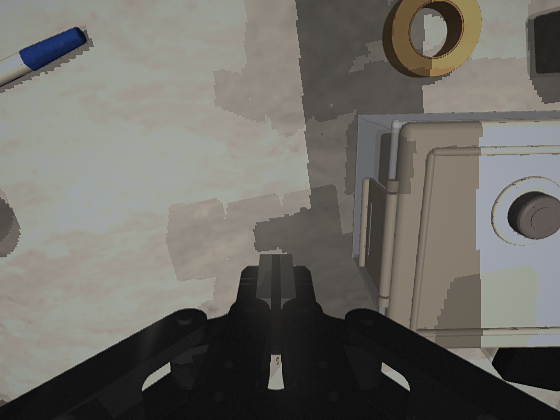

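Right clip hangs against the end: hinge (392,185)–(384,305), free edge (366,180)–(362,265). The plug shows at (537,215), near the picture's edge. I'll move above it and measure both.

```bash
python3 - <<'E'
from h import *
o=sensors.get_obs()
y=-.17;R=np.array([[np.cos(y),-np.sin(y)],[np.sin(y),np.cos(y)]]);b=np.array([.477,.108])
f=lambda p,z:(R.T@(wz(p,o,z)[:2]-b)).round(4)
for p in[(392,185),(384,305)]:print("hinge",f(p,.12))
for p in[(366,180),(362,265)]:print("free",f(p,.081))
for p in[(358,114),(353,255)]:print("foot",f(p,0.0))
E
python3 -m inch '[[[0.003,0.02,-0.03,0,0,0,1],[0.01,0.06,-0.03,0,0,0,1],[0.017,0.1,-0.03,0,0,0,1],[0.017,0.127,-0.025,0,0,0,1],[0.017,0.127,-0.022,0,0,0,1],[0.017,0.127,-0.022,0,0,0,1],[0.017,0.127,-0.022,0,0,0,1]]]'
python3 - <<'E'
from h import *
o=sensors.get_obs();im=imaging.camera("wrist");cv2.imwrite("pics/w7.png",im)
print(o["clock"],o["position"],o["ee_rot"],o["ft_force"])
r=spotter.look_for("vent_top","wrist");print(r[:1],r and wz(r[0]["pixel"],o,.136))
r=spotter.look_for("right_clip_face","top");imaging.camera("top")
E
```

```text
hinge [-0.0321 -0.1012]
hinge [ 0.0378 -0.0994]
free [-0.0253 -0.1048]
free [ 0.0324 -0.1034]
foot [-0.0599 -0.0945]
foot [ 0.0632 -0.0912]
clock: 10.6
position: [0.4523, 0.0768, 0.1987]
ee_rot: [0.087, 0.996, -0.0, -0.001]
ft_force: [-0.4, -0.1, 0.5]
grip_width: -0.001
grasp_force: 0.0
10.6 [0.45226947 0.07676126 0.19874539] [ 8.74915325e-02  9.96165047e-01 -3.72523455e-04 -5.39856804e-04] [-0.38083734 -0.08307405  0.48592755]
[{'pixel': [280.4, 232.6], 'conf': 0.88}] [0.45191801 0.07964057 0.136     ]
```

View pics/w7.png

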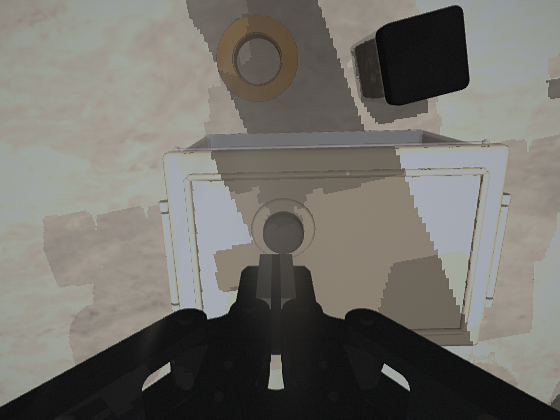

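Both clips are folded. The plug is at (284,232), directly under the fingertips and about 4 mm further along tool y. Pressing it now.

```bash
python3 -m inch '[[[0,0.004,0.015,0,0,0,1],[0,0.004,0.03,0,0,0,1],[0,0.004,0.04,0,0,0,1],[0,0.004,0.043,0,0,0,1],[0,0.004,0.043,0,0,0,1]]]'
python3 -m inch '[[[0,0,0.001,0,0,0,1],[0,0,0.002,0,0,0,1],[0,0,0.003,0,0,0,1],[0,0,0.004,0,0,0,1],[0,0,0.005,0,0,0,1],[0,0,0.005,0,0,0,1]]]'
```

```text
clock: 11.3
position: [0.4531, 0.0817, 0.1562]
ee_rot: [0.087, 0.996, -0.0, -0.0]
ft_force: [-0.6, -1.1, -0.4]
grip_width: -0.001
grasp_force: 0.0
clock: 11.9
position: [0.4533, 0.082, 0.1513]
ee_rot: [0.087, 0.996, 0.0, 0.0]
ft_force: [0.3, 0.3, 0.5]
grip_width: -0.003
grasp_force: 0.2
```

```bash
python3 -m inch '[[[0,0,0.001,0,0,0,1],[0,0,0.002,0,0,0,1],[0,0,0.003,0,0,0,1],[0,0,0.003,0,0,0,1]]]'
python3 -m inch '[[[0,0,0.001,0,0,0,1],[0,0,0.002,0,0,0,1],[0,0,0.002,0,0,0,1]]]'
```

```text
clock: 12.3
position: [0.4532, 0.0819, 0.1481]
ee_rot: [0.087, 0.996, 0.0, -0.0]
ft_force: [0.7, -0.0, 0.8]
grip_width: -0.002
grasp_force: 0.2
clock: 12.6
position: [0.4533, 0.082, 0.147]
ee_rot: [0.087, 0.996, 0.0, -0.0]
ft_force: [-5.2, -0.4, 12.5]
grip_width: -0.003
grasp_force: 6.1
```

The plug hit its stop at a tip height of 0.130 m with 12.5 N. Retreating, then a check.

```bash
python3 -m inch '[[[0,0,-0.01,0,0,0,1],[0,0,-0.04,0,0,0,1],[0,0,-0.08,0,0,0,1],[0,0,-0.13,0,0,0,1],[0,0,-0.16,0,0,0,1],[0,0,-0.16,0,0,0,1],[0,0,-0.16,0,0,0,1]]]'
python3 - <<'E'
from h import *
o=sensors.get_obs();im=imaging.camera("wrist");cv2.imwrite("pics/w8.png",im[80:340,100:500].repeat(2,0).repeat(2,1))
print(o["clock"],o["position"],o["ft_force"])
E
```

```text
clock: 13.3
position: [0.4533, 0.082, 0.3066]
ee_rot: [0.087, 0.996, 0.0, 0.0]
ft_force: [0.0, -0.0, -1.0]
grip_width: 0.003
grasp_force: 0.0
13.3 [0.45330597 0.0819584  0.30657409] [ 0.02849335 -0.00595298 -1.04256077]
```

View pics/w8.png

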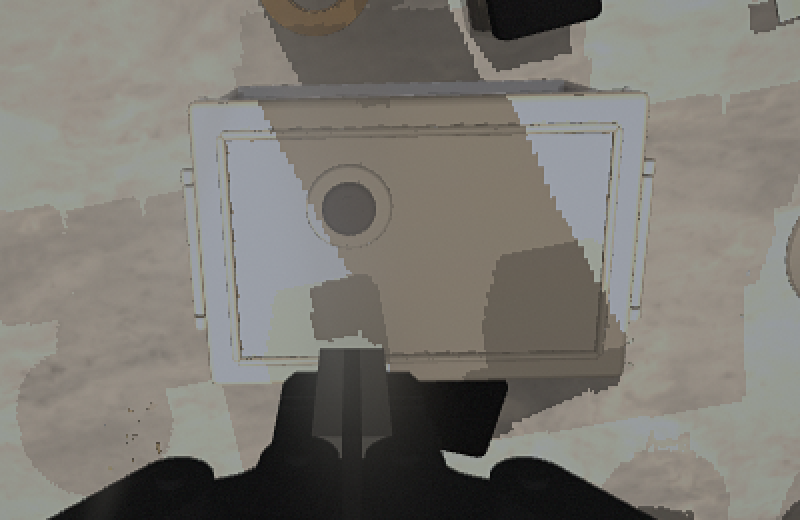

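In the crop both clips lie flush at the ends (columns 192 and 645), the plug is seated at (349,208), and the arm is clear.

```bash
python3 -c "
from workcell import order
print(order.hand_in())"
```

```text
the job is handed in; nothing more can be done
None
```

I pushed the left clip and then the right clip flat, pressed the vent plug down to its stop (peak measured force about 12.5 N), and handed the job in at about 13 s; the last picture showed both clips flush and the box upright, having slid an estimated 5 mm, but hand-in returned no verdict.

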